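# Put the painted panels away in the sliding-cover box

## Robot

A 7-joint arm with a two-finger parallel gripper is mounted at the origin on the work surface. World frame = base frame: x ahead of the robot, y to its left, z up, the work surface at z = 0. Lengths are in m, angles in rad, forces in N, time in s.
With the tool pointing down it reaches from about 0.425 to 0.875 m from the base axis. Payload 4.7 kg.
Tool frame: the origin (TCP) lies at the very end of the fingers, on their centre line; the grasp point (between the pads) lies 19 mm behind it (grip_point_offset is the distance from the TCP to the grasp point, in m); x points along the fingers, z is the direction in which the jaws open and shut, and the axes are right-handed (so a half turn about x gives the same grasp; the last joint's range is limited). The gripper opens to 87 mm and grips with 3 to 60 N. Pads are 19 mm wide; open, the fingers measure 117 mm over their backs; the gripper's body (75 mm by 190 mm) begins 51 mm behind the grasp point.
Start: joints at [1.248, 0.321, -0.07, 1.45, 0.023, 1.371, -0.057], TCP at [0.215, -0.614, 0.223] pointing down, gripper open.
Joint ranges: [-2.86, 2.86], [-0.3, 2.09], [-1.38, 1.24], [0.06, 2.45], [-1.56, 4.7], [0.09, 2.05], [-2.69, 2.69]. Speed limits (rad/s): [2.57, 2.57, 3.14, 3.14, 3.14, 3.14, 3.14].

## Interface

Orientations are given as a rotation vector (axis times angle).
In Python, from bench import get_state, get_image, calibration, close_job, grip_point_offset gives the robot as it stands.
- The arm moves only by the tool play_rows, never from a script. Its argument "targets" is a list of rows, each an object with "claw": the closure, from 0 (fully open) to 1 (shut); "linear": the shift along the tool's x, y, z as a fraction of full scale, a list of three; "rotation": the turn, a rotation vector about the tool's x, y, z as a fraction of full scale, a list of three. In form: [{"claw": claw, "linear": [x, y, z], "rotation": [wx, wy, wz]}, ...]. A call has 1 to 10 rows; each row shifts and turns the pose as measured when the row begins, along the tool's axes as they then stand; what a row does not reach is not made up. Full scale, the value 1, is 2.5 cm for a shift and 90 degrees for a turn. A row lasts 1/12 s, in which the tool goes at most 41.7 mm and 7.16 degrees, less where a joint would pass 70% of its speed; a pose out of reach is approached as far as the arm can. A call with a number of a shift or a turn outside -1 to 1 is refused whole. A call with a gripper value outside its range is refused whole. The fingers move at their own pace and stop on an object; "newtons" is the grip in N (left out, the last holds). Time passes only in rows, so rows that do not move let the fingers close. It gives the time, the measured TCP pose, the force and the opening at its end, in the units of the state.
- get_state(): the state, without advancing time (a new reading comes with each control period).
- get_image(name): name is "scene" or "top" or "wrist"; returns the picture (384x512x3 uint8, blue, green, red); there is no depth.
- calibration(name): a dict with "fx", "fy", "cx", "cy" (pixels), "rvec" (rotation vector, rad) and "tvec" (3), from world to camera coordinates, as OpenCV has them; the wrist camera has in their place "hand_eye" (4x4, takes a point from camera to tool coordinates, whose origin is the TCP and whose axes are the tool frame's). Camera axes: x right, y down, z forward; pixel columns grow to the right and rows downward; lengths in m; the calibration is good to about 2 mm. A picture is of the moment at which its call begins: read the wrist's pose just before it. calibration takes no time and is no camera call.
- close_job(): hands the job in, once; it reports no verdict.
The state is a dict: "time": time; "joint_positions": joint angles; "qd": joint speeds; "joint_torque": joint torques, N m; "position": TCP position; "tool_rot": TCP orientation; "ft_force": force on the tool from outside, world axes, zero at the start; "torque": the same for the moment, N m; "grip_width": opening from 0.0 (shut) to 1.0 (fully open).
Only numpy, scipy, OpenCV 4.12 (cv2) and the standard library are available. Lean on these libraries where they do the work, as an engineer would, in place of code of your own. Each camera call takes 0.05 s, during which the arm holds its last target. There are 200 camera calls.

## Task

Put the pile of three small painted panels away in the wooden box on the drawing table: slide the half-shut cover fully open, lower the pile in all together (the cover still hides one end, so tilt that end in under it first) until every panel lies flat on the bottom in the same order, then slide the cover fully shut. Keep the three panels together as one pile all the way and leave the other things on the table where they are.

Things in the scene. Friction and masses are not known exactly. Their poses are not given: they have to be found in the camera images.
- box: Light wood open box, fixed to the table. Origin: centre of its underside. Outside 70 (x) x 106 (y) x 32 mm high; walls and floor 5 mm thick; inside 60 (x) x 96 (y) mm, 27 mm deep. Both long walls (at +x and -x) have a finger gap from y = -24 to +38 mm, open at the top and cut right down to the table, so fingers holding the pile by its long sides can go down beside it.
- box_floor (a point): Centre of the box's inner floor, 5 mm above the box's origin; axes as the box's.
- cover_edge (a point): Middle of the cover's +y edge, at its underside, 34.5 mm above the table, at box y = 51 mm minus the joint value. Fully open it stands at y = -34 mm and still hides 14 mm of the inside at the -y wall: only 82 mm is open, so the 90 mm pile cannot go straight down; its -y end goes in first, tilted down about 20 degrees, then it is turned level.
- cover (a joint): Slide of the dark wood cover, m: 0 fully shut, 0.085 fully open (stop); it opens towards the box's -y, with about 1.5 N of friction, and stays where it is left. The cover is a plate 70 (box x) x 104 (box y) x 5 mm lying over the box, its underside 34.5 mm and its top 39.5 mm above the table.
- strip_top (a point): Centre of the top of the brass strip that stands on the cover, for pushing the cover from either side. The strip is 44 (box x) x 10 (box y) mm and rises 14 mm above the cover's top; this point is 53.5 mm above the table, at box x = 0 and box y = -(cover joint value).
- panel_low: Lowest of the pile of three loose panels, terracotta-coloured, 56 (x) x 90 (y) x 7 mm, about 45 g. Origin: centre of its underside; y along its length. The pile is squared up, 21 mm high in all, and lies on a fixed cork pad 36 x 70 x 8 mm, centred under it, so its underside is 8 mm above the table; when flat in the box its y axis is along the box's y axis (either way round).
- panel_mid: Middle panel, white, same size; origin at the centre of its underside.
- panel_top: Top panel, blue with a small round-blob painting on white paper on its upper face, same size; origin at the centre of its underside.
- ink: Bystander: amber ink jar with black cap, 44 mm diameter, 60 mm high; origin at the centre of its underside.
- tumbler: Bystander: clear glass tumbler, 72 mm diameter, 100 mm high; origin at the centre of its underside.
- eraser: Bystander: grey eraser block 26 x 50 x 18 mm; origin at the centre of its underside.
- sharpener: Bystander: brass sharpener block 25 x 40 x 25 mm; origin at the centre of its underside.
- fineliner: Bystander: pale fineliner pen with dark cap lying along its y axis, 135 mm long, 11 mm thick; origin at its underside, 47 mm from the tip end.
- tin: Bystander: flat dark paint tin with eight coloured pans, 70 x 130 x 18 mm; origin at the centre of its underside.
Not all that is in view belongs to the job. Several things have the shape of the panel_top; the one meant has the colours described above.

How it is judged:
By the outcome, as a careful person would: the job done as asked, in the order asked, and still so for the second after the job is handed in, with the robot touching nothing.
It also fails if it takes over 64 s, if anything falls off the work surface, if the arm or the gripper's body presses on something with over 40 N, if the wrist force passes 120 N, or if a joint passes its speed limit or range.

## Working session

There is one attempt and no reset: what is moved stays moved. The work goes in short steps, Python scripts to look and compute and a tool call to move; the robot and the scene stay as the last step left them, time stands still between calls to the robot, and variables do not carry over. Pictures are saved under pics/ and viewed, about 8 in all and at most 12, crops included, and the job is handed in when it is done.

Besides the shell and the picture viewer there is one more tool, called after "Emit:" as name([rows], argument=value, ...), one row to a line, values as JSON. play_rows: Moves the arm, as the interface text tells. Shift numbers are shares of 2.5 cm and turn numbers shares of 90 degrees, none past 1 either way. Its arguments: {"type":"object","properties":{"targets":{"type":"array"},"newtons":{"type":"number"}},"required":["targets"]}

```bash
mkdir -p pics
cat > h.py <<'E'
import numpy as np, cv2
from bench import *
from scipy.spatial.transform import Rotation as R
def cam(n, st=None):
    c=calibration(n); K=np.array([[c['fx'],0,c['cx']],[0,c['fy'],c['cy']],[0,0,1.]])
    if 'rvec' in c:
        A=cv2.Rodrigues(np.array(c['rvec'],float))[0]; t=np.array(c['tvec'],float).ravel()
        return K,A.T,-A.T@t
    H=np.array(c['hand_eye']); T=R.from_rotvec(st['tool_rot']).as_matrix()
    return K,T@H[:3,:3],T@H[:3,3]+np.array(st['position'])
def ray(n,px,z,st=None):
    K,A,o=cam(n,st); px=np.atleast_2d(px).astype(float)
    d=(A@np.linalg.inv(K)@np.c_[px,np.ones(len(px))].T).T
    return o+d*((z-o[2])/d[:,2])[:,None]
def proj(n,P,st=None):
    K,A,o=cam(n,st); q=(K@A.T@(np.atleast_2d(P)-o).T).T
    return q[:,:2]/q[:,2:]
E
python3 - <<'E'
from h import *
s=get_state(); print(s, grip_point_offset)
a=get_image('top'); b=get_image('scene'); cv2.imwrite('pics/top_raw.png',a); cv2.imwrite('pics/scene_raw.png',b)
cv2.imwrite('pics/top.png',cv2.resize(a,(800,600),interpolation=cv2.INTER_CUBIC)); cv2.imwrite('pics/scene.png',cv2.resize(b,(800,600),interpolation=cv2.INTER_CUBIC))
for n in('top','scene'): print(n,cam(n)[2],cam(n)[1][:,2],cam(n)[0][0,0])
print(R.from_rotvec(s['tool_rot']).as_matrix())
E
```

```text
{'time': 0.0, 'joint_positions': array([ 1.24807379,  0.32181076, -0.07008808,  1.45167211,  0.02258837,
        1.37080786, -0.05693277]), 'qd': array([ 2.19339421e-04,  8.78662148e-05,  2.86186140e-06, -3.80894227e-05,
       -1.50058627e-03, -9.32608284e-04,  9.96205915e-05]), 'joint_torque': array([ 2.36743608e-04, -4.91293859e+01, -4.04054197e-01, -3.12526238e+01,
       -6.40494190e-02,  4.36104834e-02,  1.77113243e-04]), 'position': array([ 0.21459259, -0.61296465,  0.22147094]), 'tool_rot': array([ 0.95868017,  1.35157511, -0.9569687 ]), 'ft_force': array([-0.00810045, -0.11027722, -0.41658115]), 'torque': array([ 0.07951782, -0.03718589, -0.00872523]), 'grip_width': 1.0029618580499053} 0.0187
top [0.3247554  0.02113351 1.22992979] [ 0.19856439  0.01361904 -0.97999322] 371.29356788939066
scene [1.357907   0.47522191 0.78504481] [-0.69489335 -0.37046245 -0.61634472] 459.6840423070901
[[-7.12854114e-04  9.43809985e-01  3.30487828e-01]
 [ 1.77320239e-03  3.30488586e-01 -9.43808323e-01]
 [-9.99998174e-01 -8.67758384e-05 -1.90915627e-03]]
```

View pics/top.png

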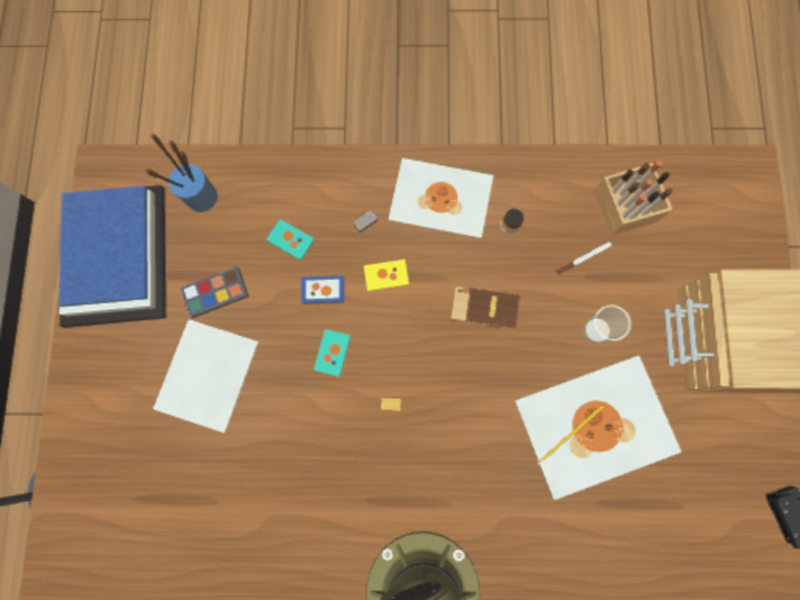

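View pics/scene.png

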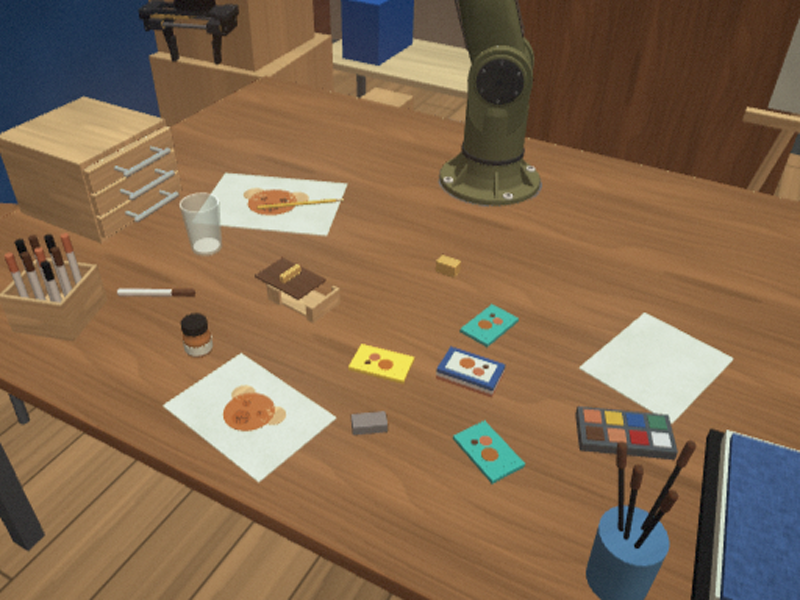

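Top view: pile candidates at (290,239) teal, (331,353) teal, (386,274) yellow and (323,290) blue with white paper. The blue one fits (it is also thick, with white and terracotta edges in the scene view). The box with its dark cover is at (485,307), with the light open end to the left (+y).

Run:
```python
from h import *
a=cv2.imread('pics/top_raw.png'); hsv=cv2.cvtColor(a,cv2.COLOR_BGR2HSV)
def rect(mask,roi,z,name):
    m=np.zeros_like(mask); x0,x1,y0,y1=roi; m[y0:y1,x0:x1]=mask[y0:y1,x0:x1]
    m=cv2.morphologyEx(m,cv2.MORPH_CLOSE,np.ones((3,3)))
    c=max(cv2.findContours(m,0,cv2.CHAIN_APPROX_NONE)[0],key=cv2.contourArea)[:,0]
    hull=cv2.convexHull(c)[:,0]
    w=ray('top',hull,z)[:,:2]; (cx,cy),(ww,hh),an=cv2.minAreaRect((w*1000).astype(np.float32))
    pts=cv2.boxPoints(((cx,cy),(ww,hh),an)); e=[pts[1]-pts[0],pts[2]-pts[1]]; L=max(e,key=np.linalg.norm)
    print(name,'c',cx,cy,'size',ww,hh,'long axis deg',np.degrees(np.arctan2(L[1],L[0])),'px',c.mean(0))
H,S,V=cv2.split(hsv)
blue=((H>100)&(H<130)&(S>90)).astype(np.uint8)*255
rect(blue,(185,228,165,205),.029,'pile')
print('hsv cover',hsv[196,325],hsv[190,303],hsv[196,315],'wood bg',hsv[215,310], 'light',hsv[195,294])
dark=((V<95)).astype(np.uint8)*255
rect(dark,(285,340,175,215),.0395,'cover')
br=((H>15)&(H<30)&(V>150)&(S>80)).astype(np.uint8)*255
rect(br,(308,325,180,210),.0535,'strip')
rect(br,(283,303,178,210),.032,'boxend')
u=cv2.resize(a[150:230,180:350],None,fx=4.7,fy=4.7,interpolation=cv2.INTER_CUBIC)
cv2.imwrite('pics/crop1.png',u)
```

```text
pile c 600.12109375 213.32081604003906 size 54.824703216552734 86.84388732910156 long axis deg -88.374466 px [206.16455696 184.97468354]
hsv cover [ 12 121 114] [ 12 119 109] [ 23 130 222] wood bg [ 14 133 161] light [ 20  95 218]Traceback (most recent call last):
  File "<stdin>", line 16, in <module>
  File "<stdin>", line 6, in rect
ValueError: max() iterable argument is empty
```

Run:
```python
from h import *
a=cv2.imread('pics/top_raw.png'); hsv=cv2.cvtColor(a,cv2.COLOR_BGR2HSV)
def rect(mask,roi,z,name):
    m=np.zeros_like(mask); x0,x1,y0,y1=roi; m[y0:y1,x0:x1]=mask[y0:y1,x0:x1]
    c=max(cv2.findContours(m,0,cv2.CHAIN_APPROX_NONE)[0],key=cv2.contourArea)[:,0]
    hull=cv2.convexHull(c)[:,0]
    w=ray('top',hull,z)[:,:2]; (cx,cy),(ww,hh),an=cv2.minAreaRect((w*1000).astype(np.float32))
    pts=cv2.boxPoints(((cx,cy),(ww,hh),an)); e=[pts[1]-pts[0],pts[2]-pts[1]]; L=max(e,key=np.linalg.norm)
    print(name,'c',cx,cy,'size',ww,hh,'long axis deg',np.degrees(np.arctan2(L[1],L[0])),'px',c.mean(0))
H,S,V=cv2.split(hsv)
rect(((V<128)).astype(np.uint8)*255,(285,340,175,215),.0395,'cover')
rect(((V>180)).astype(np.uint8)*255,(309,322,180,210),.0535,'strip')
rect(((V>180)).astype(np.uint8)*255,(283,303,178,210),.032,'boxend')
cv2.imwrite('pics/crop1.png',cv2.resize(a[150:230,180:350],None,fx=4.7,fy=4.7,interpolation=cv2.INTER_CUBIC))
```

```text
cover c 557.6724243164062 -145.8616943359375 size 100.19042205810547 72.1319580078125 long axis deg 81.86905 px [314.99009901 196.98019802]
strip c 559.4514770507812 -144.44456481933594 size 9.503273963928223 40.678955078125 long axis deg -9.199066 px [315.11111111 195.77777778]
boxend c 571.8507080078125 -79.09788513183594 size 30.14508819580078 71.38195037841797 long axis deg -7.4987993 px [293.84126984 192.71428571]
```

View pics/crop1.png

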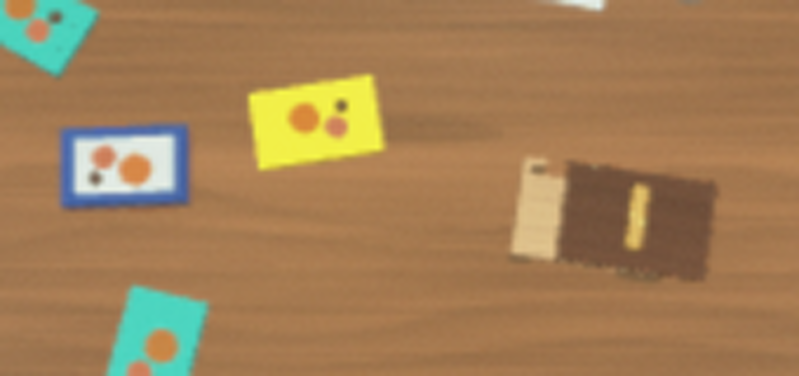

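The enlarged crop shows the blue panel with white paper and blobs at crop (125,166). That is the pile; the teal and yellow ones are decoys. The box's +y points at about 82° in world, and the cover opens towards world -y. I'm moving above the box and turning the jaws along box x.

Emit:
play_rows([
  {"claw": 0,"linear": [0,0.98,-0.77],"rotation": [0,0,0]},
  {"claw": 0,"linear": [0,0.98,-0.77],"rotation": [0,0,0]},
  {"claw": 0,"linear": [0,0.98,-0.77],"rotation": [0,0,0]},
  {"claw": 0,"linear": [0,0.98,-0.77],"rotation": [0,0,0]},
  {"claw": 0,"linear": [0,0.98,-0.77],"rotation": [0,0,0]},
  {"claw": 0,"linear": [0,0.98,-0.77],"rotation": [0,0,0]},
  {"claw": 0,"linear": [0,0.98,-0.77],"rotation": [0,0,0]},
  {"claw": 0,"linear": [0,0.98,-0.77],"rotation": [0,0,0]},
  {"claw": 0,"linear": [0,0.98,-0.77],"rotation": [0,0,0]},
  {"claw": 0,"linear": [0,0.98,-0.77],"rotation": [0,0,0]},
])

```text
time: 0.93
position: [0.3802, -0.345, 0.2142]
tool_rot: [0.972, 1.356, -0.974]
ft_force: [0.6, -0.0, -0.1]
grip_width: 1.003
```

Emit:
play_rows([
  {"claw": 0,"linear": [0,0.98,-0.77],"rotation": [0,0,0]},
  {"claw": 0,"linear": [0,0.98,-0.77],"rotation": [0,0,0]},
  {"claw": 0,"linear": [0,0.98,-0.77],"rotation": [0,0,0]},
  {"claw": 0,"linear": [0,0.98,-0.77],"rotation": [0,0,0]},
  {"claw": 0,"linear": [0,0.98,-0.77],"rotation": [0,0,0]},
  {"claw": 0,"linear": [0,0.98,-0.77],"rotation": [0,0,0]},
  {"claw": 0,"linear": [0,0.98,-0.77],"rotation": [0,0,0]},
  {"claw": 0,"linear": [0,0.98,-0.77],"rotation": [0,0,0]},
  {"claw": 0,"linear": [0,0.98,-0.77],"rotation": [0,0,0]},
  {"claw": 0,"linear": [0,0.98,-0.77],"rotation": [0,0,0]},
])

```text
time: 1.77
position: [0.5558, -0.0704, 0.2107]
tool_rot: [0.971, 1.36, -0.978]
ft_force: [0.7, -0.7, 0.3]
grip_width: 0.999
```

Emit:
play_rows([
  {"claw": 0,"linear": [0,0,0],"rotation": [-0.077,0,0]},
  {"claw": 0,"linear": [0,0,0],"rotation": [-0.077,0,0]},
  {"claw": 0,"linear": [0,0,0],"rotation": [-0.077,0,0]},
  {"claw": 0,"linear": [0,0,0],"rotation": [-0.077,0,0]},
  {"claw": 0,"linear": [0,0,0],"rotation": [-0.077,0,0]},
  {"claw": 0,"linear": [0,0,0],"rotation": [-0.077,0,0]},
  {"claw": 0,"linear": [0,0,0],"rotation": [-0.077,0,0]},
  {"claw": 0,"linear": [0,0,0],"rotation": [-0.077,0,0]},
  {"claw": 0,"linear": [0,0,0],"rotation": [-0.077,0,0]},
])

```text
time: 2.52
position: [0.5567, -0.0565, 0.2063]
tool_rot: [0.109, 1.591, -0.089]
ft_force: [-0.3, 0.2, 0.2]
grip_width: 1.0
```

```bash
cat >> h.py <<'E'
def show():
    s=get_state(); M=R.from_rotvec(s['tool_rot']).as_matrix()
    print('pos',np.round(s['position'],4),'y_tool ang',np.degrees(np.arctan2(M[1,1],M[0,1])).round(2),'tiltxyz',np.round(M[:,0],4),'F',np.round(s['ft_force'],1),'t',round(s['time'],2),'g',round(s['grip_width'],3))
    return s,M
E
python3 - <<'E'
from h import *
s,M=show(); a=get_image('wrist'); cv2.imwrite('pics/w1_raw.png',a); np.save('w1.npy',np.r_[s['position'],s['tool_rot']])
print(cam('wrist',s))
cv2.imwrite('pics/w1.png',cv2.resize(a,(800,600),interpolation=cv2.INTER_CUBIC))
E
```

```text
pos [ 0.5567 -0.0565  0.2063] y_tool ang 82.77 tiltxyz [-0.0216  0.014  -0.9997] F [-0.3  0.2  0.2] t 2.52 g 1.0
(array([[268.06923044,   0.        , 258.50786994],
       [  0.        , 268.06923044, 192.50064753],
       [  0.        ,   0.        ,   1.        ]]), array([[ 0.99193622, -0.11222931, -0.05888221],
       [-0.12458952, -0.94867499, -0.29067718],
       [-0.02323758,  0.29566933, -0.95500768]]), array([0.57109461, 0.0250745 , 0.36968156]))
```

View pics/w1.png

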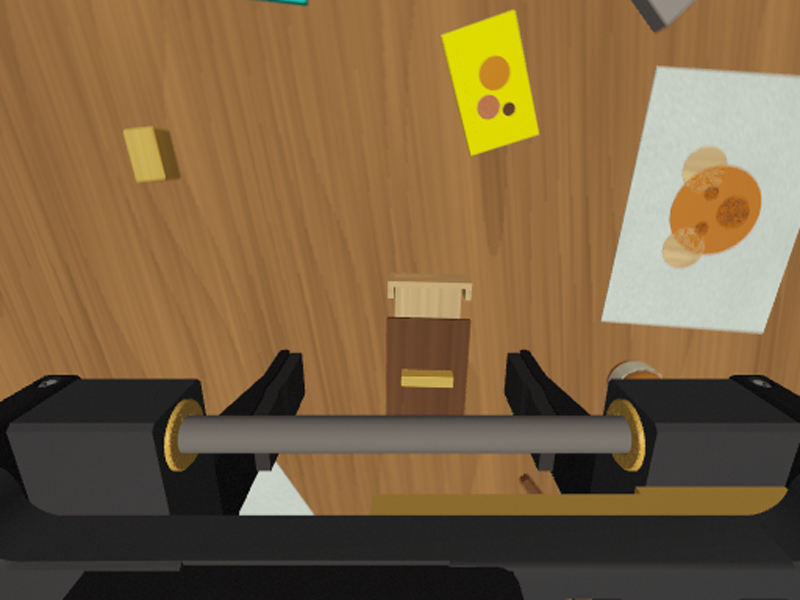

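The wrist view shows the box end at (388..471, 280), the cover's front edge at y≈318 and the strip at (427,379). I'll enlarge that area once to read the edges accurately.

Run:
```python
from h import *
a=cv2.imread('pics/w1_raw.png')
cv2.imwrite('pics/w1c.png',cv2.resize(a[170:266,240:310],(700,960)[:2],interpolation=cv2.INTER_CUBIC)[0:600])
```

```text
(no output)
```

View pics/w1c.png

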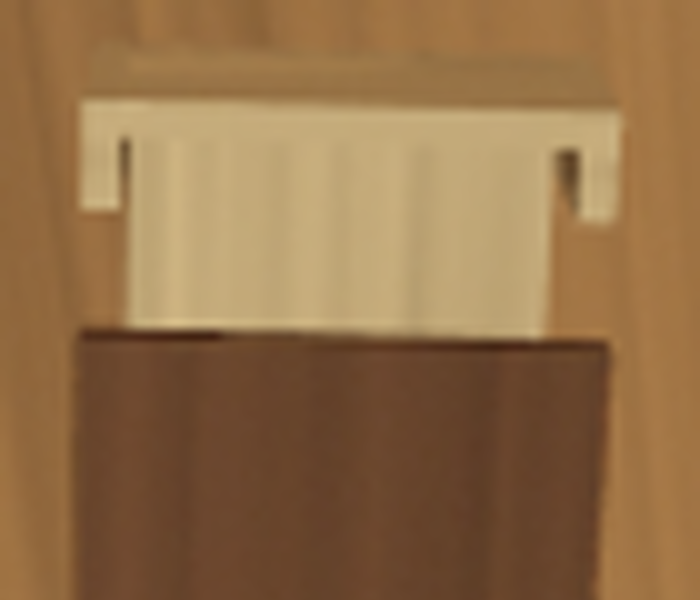

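Run:
```python
from h import *
v=np.load('w1.npy'); s={'position':v[:3],'tool_rot':v[3:]}
def P(l,z):
    q=(np.array(l,float)+.5)/10-.5+[240,170]; return ray('wrist',q,z,s)[:,:2]*1000
for n,l,z in [('wall +y outer (y=53,x=-+35)',[(80,100),(621,108)],.032),('gap end (y=38)',[(82,211),(616,224)],.032),('cover edge(top)',[(80,336),(608,346)],.0395)]:
    w=P(l,z); d=w[1]-w[0]; m=w.mean(0); ang=np.degrees(np.arctan2(d[1],d[0]))
    print(n,w.round(1).tolist(),'len',np.linalg.norm(d).round(1),'ang',ang.round(2),'mid',m.round(1))
st=ray('wrist',np.array([[427,379]])*.64,.0535,s)[0]*1000; print('strip~',st.round(1))
```

```text
wall +y outer (y=53,x=-+35) [[538.3, -58.5], [607.9, -67.9]] len 70.2 ang -7.69 mid [573.1 -63.2]
gap end (y=38) [[536.5, -73.5], [606.0, -83.5]] len 70.2 ang -8.21 mid [571.3 -78.5]
cover edge(top) [[534.7, -88.2], [602.9, -97.6]] len 68.8 ang -7.84 mid [568.8 -92.9]
strip~ [ 562.3 -141.5   53.5]
```

```bash
cat >> h.py <<'E'
O=np.array([.5660,-.1160,0]); TH=np.radians(-7.9)
B=np.array([[np.cos(TH),-np.sin(TH),0],[np.sin(TH),np.cos(TH),0],[0,0,1]])
D0=np.array([[0,0,1.],[0,1,0],[-1,0,0]])  # tool down, tool y=frame y, tool z=frame x
def go(p,tilt=0,frame=None):
    "p in mm in frame (default box), tilt deg: -y end down. prints total shift (units of 25mm, tool axes) and turn (units of 90deg)"
    o,b=(O,B) if frame is None else frame
    s,M=show(); T=o+b@(np.array(p)/1000)
    G=b@R.from_euler('x',tilt,degrees=True).as_matrix()@D0
    print('  frame pos mm',(b.T@(np.array(s['position'])-o)*1000).round(1),' shift',(M.T@(T-s['position'])/.025).round(2),' turn',(R.from_matrix(M.T@G).as_rotvec()/(np.pi/2)).round(4))
E
python3 - <<'E'
from h import *
go([0,2,100]); go([0,2,46])
E
```

```text
pos [ 0.5566 -0.0566  0.2061] y_tool ang 83.09 tiltxyz [-0.022   0.014  -0.9997] F [ 0.2 -0.   0.7] t 2.57 g 1.002
  frame pos mm [-17.5  57.6 206.1]  shift [ 4.2  -2.28  0.76]  turn [ 0.0111 -0.0151 -0.007 ]
pos [ 0.5566 -0.0566  0.2061] y_tool ang 83.09 tiltxyz [-0.022   0.014  -0.9997] F [ 0.2 -0.   0.7] t 2.57 g 1.002
  frame pos mm [-17.5  57.6 206.1]  shift [ 6.36 -2.31  0.81]  turn [ 0.0111 -0.0151 -0.007 ]
```

Emit:
play_rows([
  {"claw": 1,"linear": [0,0,0],"rotation": [0.011,-0.015,-0.007]},
  {"claw": 1,"linear": [0.6,-0.57,0.2],"rotation": [0,0,0]},
  {"claw": 1,"linear": [0.8,-0.57,0.2],"rotation": [0,0,0]},
  {"claw": 1,"linear": [0.8,-0.57,0.2],"rotation": [0,0,0]},
  {"claw": 1,"linear": [0.8,-0.57,0.2],"rotation": [0,0,0]},
  {"claw": 1,"linear": [0.8,0,0],"rotation": [0,0,0]},
  {"claw": 1,"linear": [0,0,0],"rotation": [0,0,0]},
  {"claw": 1,"linear": [0,0,0],"rotation": [0,0,0]},
], newtons=20)

```text
time: 3.23
position: [0.5685, -0.1178, 0.1071]
tool_rot: [0.124, 1.566, -0.124]
ft_force: [0.6, 0.7, 0.0]
grip_width: 0.48
```

```bash
python3 -c "
from h import *
go([0,0,46])"
```

```text
pos [ 0.5685 -0.1178  0.1071] y_tool ang 80.95 tiltxyz [ 9.e-04 -6.e-04 -1.e+00] F [0.6 0.7 0. ] t 3.23 g 0.48
  frame pos mm [  2.7  -1.5 107.1]  shift [ 2.44  0.06 -0.11]  turn [-0.0127  0.0006  0.0003]
```

Emit:
play_rows([
  {"claw": 1,"linear": [0,0.1,-0.1],"rotation": [-0.012,0,0]},
  {"claw": 1,"linear": [0.3,0,0],"rotation": [0,0,0]},
  {"claw": 1,"linear": [0.5,0,0],"rotation": [0,0,0]},
  {"claw": 1,"linear": [0.5,0,0],"rotation": [0,0,0]},
  {"claw": 1,"linear": [0.5,0,0],"rotation": [0,0,0]},
  {"claw": 1,"linear": [0.3,0,0],"rotation": [0,0,0]},
  {"claw": 1,"linear": [0.2,0,0],"rotation": [0,0,0]},
  {"claw": 1,"linear": [0,0,0],"rotation": [0,0,0]},
])

```text
time: 3.9
position: [0.5684, -0.1123, 0.0478]
tool_rot: [0.106, 1.562, -0.108]
ft_force: [0.2, 0.5, 0.3]
grip_width: 0.008
```

```bash
python3 -c "
from h import *
go([0,-70,46])"
```

```text
pos [ 0.5684 -0.1123  0.0478] y_tool ang 82.17 tiltxyz [ 0.0059 -0.0016 -1.    ] F [0.2 0.5 0.3] t 3.9 g 0.008
  frame pos mm [ 1.8  4.  47.8]  shift [ 0.07 -2.96 -0.08]  turn [0.0008 0.0038 0.0005]
```

Emit:
play_rows([
  {"claw": 1,"linear": [0,-0.4,-0.05],"rotation": [0,0,0]},
  {"claw": 1,"linear": [0,-0.4,0],"rotation": [0,0,0]},
  {"claw": 1,"linear": [0,-0.4,0],"rotation": [0,0,0]},
  {"claw": 1,"linear": [0,-0.4,0],"rotation": [0,0,0]},
  {"claw": 1,"linear": [0,-0.4,0],"rotation": [0,0,0]},
  {"claw": 1,"linear": [0,-0.4,0],"rotation": [0,0,0]},
  {"claw": 1,"linear": [0,-0.2,0],"rotation": [0,0,0]},
  {"claw": 1,"linear": [0,0,0],"rotation": [0,0,0]},
])

```text
time: 4.57
position: [0.5565, -0.1834, 0.0477]
tool_rot: [0.11, 1.563, -0.108]
ft_force: [-0.1, 1.9, -1.7]
grip_width: 0.001
```

```bash
python3 -c "
from h import *
go([0,-70.5,46])"
```

```text
pos [ 0.5565 -0.1834  0.0477] y_tool ang 82.05 tiltxyz [ 4.8e-03  5.0e-04 -1.0e+00] F [-0.1  1.9 -1.7] t 4.57 g 0.001
  frame pos mm [ -0.2 -68.   47.7]  shift [ 0.07 -0.1   0.01]  turn [-0.0006  0.003  -0.0007]
```

Emit:
play_rows([
  {"claw": 1,"linear": [0,-0.1,0],"rotation": [0,0,0]},
  {"claw": 1,"linear": [0,-0.1,0],"rotation": [0,0,0]},
  {"claw": 1,"linear": [0,-0.1,0],"rotation": [0,0,0]},
  {"claw": 1,"linear": [0,-0.1,0],"rotation": [0,0,0]},
])

```text
time: 4.9
position: [0.5563, -0.1842, 0.0478]
tool_rot: [0.116, 1.563, -0.096]
ft_force: [0.0, 5.6, 0.6]
grip_width: 0.005
```

Emit:
play_rows([
  {"claw": 1,"linear": [0,-0.1,0],"rotation": [0,0,0]},
  {"claw": 1,"linear": [0,-0.1,0],"rotation": [0,0,0]},
])

```text
time: 5.07
position: [0.5563, -0.1842, 0.0478]
tool_rot: [0.117, 1.564, -0.088]
ft_force: [0.1, 5.6, 0.0]
grip_width: 0.008
```

```bash
python3 -c "
from h import *
go([0,-70.5,46])"
```

```text
pos [ 0.5563 -0.1842  0.0478] y_tool ang 82.5 tiltxyz [ 0.0056  0.0182 -0.9998] F [0.1 5.6 0. ] t 5.07 g 0.008
  frame pos mm [ -0.2 -68.9  47.8]  shift [ 0.07 -0.07  0.01]  turn [ 0.0044  0.002  -0.012 ]
```

Emit:
play_rows([
  {"claw": 1,"linear": [0,0.3,0],"rotation": [0.004,0.002,-0.012]},
  {"claw": 1,"linear": [-1,0,0],"rotation": [0,0,0]},
  {"claw": 1,"linear": [-1,0,0],"rotation": [0,0,0]},
  {"claw": 0,"linear": [-1,0.5,0],"rotation": [-0.053,0,0]},
  {"claw": 0,"linear": [-1,1,0],"rotation": [-0.053,0,0]},
  {"claw": 0,"linear": [-1,1,0.1],"rotation": [0,0,0]},
  {"claw": 0,"linear": [-1,1,0.1],"rotation": [0,0,0]},
  {"claw": 0,"linear": [0,1,0.1],"rotation": [0,0,0]},
  {"claw": 0,"linear": [0,1,0.1],"rotation": [0,0,0]},
  {"claw": 0,"linear": [0,1,0.1],"rotation": [0,0,0]},
])

```text
time: 5.9
position: [0.572, -0.0219, 0.2077]
tool_rot: [-0.033, 1.561, 0.006]
ft_force: [1.3, 0.5, -0.1]
grip_width: 0.448
```

Emit:
play_rows([
  {"claw": 0,"linear": [0,1,0.1],"rotation": [0,0,0]},
  {"claw": 0,"linear": [0,1,0.1],"rotation": [0,0,0]},
  {"claw": 0,"linear": [0,1,0.1],"rotation": [0,0,0]},
  {"claw": 0,"linear": [0,1,0.1],"rotation": [0,0,0]},
  {"claw": 0,"linear": [0,1,0.1],"rotation": [0,0,0]},
  {"claw": 0,"linear": [0,1,0.1],"rotation": [0,0,0]},
  {"claw": 0,"linear": [0,1,0.1],"rotation": [0,0,0]},
  {"claw": 0,"linear": [0,0,0],"rotation": [0,0,0]},
])

```text
time: 6.57
position: [0.59, 0.1628, 0.2105]
tool_rot: [-0.042, 1.543, 0.004]
ft_force: [-0.6, 0.2, 0.4]
grip_width: 0.982
```

```bash
cat >> h.py <<'E'
def fr(o,deg):
    t=np.radians(deg); return np.array(o),np.array([[np.cos(t),-np.sin(t),0],[np.sin(t),np.cos(t),0],[0,0,1]])
PILE=fr([.600,.2133,0],1.6)
E
python3 - <<'E'
from h import *
go([0,3,200],0,PILE); go([0,3,80],0,PILE)
s=get_state(); a=get_image('wrist'); cv2.imwrite('pics/w2_raw.png',a); np.save('w2.npy',np.r_[s['position'],s['tool_rot']])
hsv=cv2.cvtColor(a,cv2.COLOR_BGR2HSV); H,S,V=cv2.split(hsv)
m=((H>100)&(H<130)&(S>90)&(V>60)).astype(np.uint8)*255
c=max(cv2.findContours(m,0,cv2.CHAIN_APPROX_NONE)[0],key=cv2.contourArea)[:,0]
w=ray('wrist',cv2.convexHull(c)[:,0],.029,s)[:,:2]*1000
(cx,cy),sz,an=cv2.minAreaRect(w.astype(np.float32)); print((cx,cy),sz,an,c.mean(0),cv2.boundingRect(c))
cv2.imwrite('pics/w2.png',cv2.resize(a,(800,600),interpolation=cv2.INTER_CUBIC))
E
```

```text
pos [0.59   0.1628 0.2105] y_tool ang 91.67 tiltxyz [ 0.0277 -0.0241 -0.9993] F [-0.6  0.2  0.4] t 6.57 g 0.982
  frame pos mm [-11.4 -50.2 210.5]  shift [0.38 2.14 0.45]  turn [0.0009 0.0172 0.0158]
pos [0.59   0.1628 0.2105] y_tool ang 91.67 tiltxyz [ 0.0277 -0.0241 -0.9993] F [-0.6  0.2  0.4] t 6.57 g 0.982
  frame pos mm [-11.4 -50.2 210.5]  shift [5.18 2.26 0.32]  turn [0.0009 0.0172 0.0158]
(601.2717895507812, 214.7267608642578) (55.8038215637207, 89.53130340576172) 2.1815502643585205 [264.70995671 128.00865801] (242, 92, 46, 74)
```

View pics/w2.png

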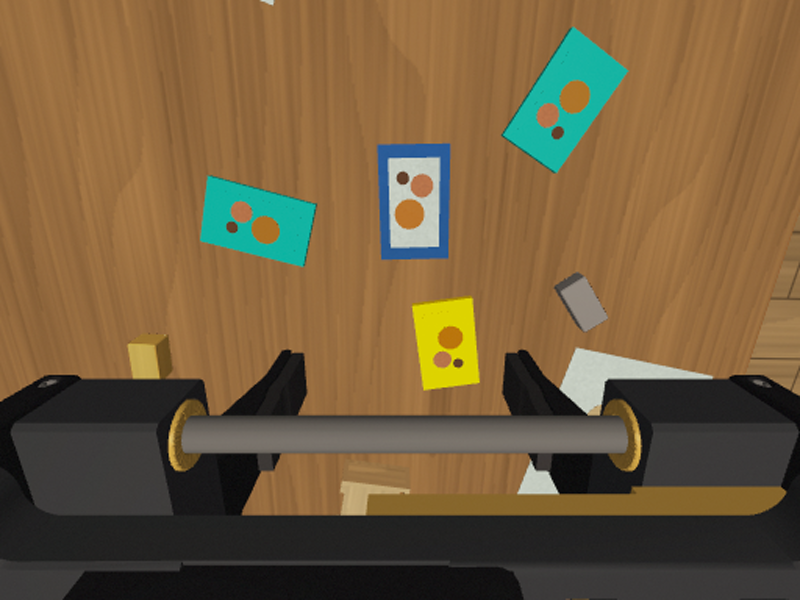

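The wrist view shows the pile at (414,201), measuring 55.8 x 89.5 mm as it should, with clear space beside it for the fingers.

```bash
sed -i 's/^PILE=.*/PILE=fr([.6012,.2147,0],2.1)/' h.py; python3 -c "
from h import *
go([0,4,80],0,PILE)"
```

```text
pos [0.5905 0.16   0.2105] y_tool ang 91.56 tiltxyz [ 0.0277 -0.0264 -0.9993] F [-0.4 -0.5  0.6] t 6.62 g 0.989
  frame pos mm [-12.7 -54.3 210.5]  shift [5.17 2.48 0.35]  turn [-0.0058  0.0171  0.0174]
```

Emit:
play_rows([
  {"claw": 0,"linear": [0,0,0],"rotation": [-0.006,0.017,0.017]},
  {"claw": 0,"linear": [0.3,0.6,0.13],"rotation": [0,0,0]},
  {"claw": 0,"linear": [0.8,0.6,0.13],"rotation": [0,0,0]},
  {"claw": 0,"linear": [0.8,0.6,0.13],"rotation": [0,0,0]},
  {"claw": 0,"linear": [0.8,0.55,0.12],"rotation": [0,0,0]},
  {"claw": 0,"linear": [0.8,0,0],"rotation": [0,0,0]},
  {"claw": 0,"linear": [0.8,0,0],"rotation": [0,0,0]},
  {"claw": 0,"linear": [0.6,0,0],"rotation": [0,0,0]},
  {"claw": 0,"linear": [0,0,0],"rotation": [0,0,0]},
])

```text
time: 7.37
position: [0.6126, 0.205, 0.0866]
tool_rot: [-0.03, 1.555, 0.009]
ft_force: [-1.1, 0.1, -0.6]
grip_width: 1.0
```

```bash
python3 -c "
from h import *
go([0,4,5],0,PILE)"
```

```text
pos [0.6126 0.205  0.0866] y_tool ang 91.42 tiltxyz [ 0.0154 -0.0132 -0.9998] F [-1.1  0.1 -0.6] t 7.37 g 1.0
  frame pos mm [ 11.  -10.1  86.6]  shift [ 3.25  0.6  -0.5 ]  turn [-0.0075  0.0095  0.0087]
```

Emit:
play_rows([
  {"claw": 0,"linear": [0,0.3,-0.24],"rotation": [-0.008,0.01,0.009]},
  {"claw": 0,"linear": [0,0.28,-0.2],"rotation": [0,0.003,0.003]},
  {"claw": 0,"linear": [0.5,0,0],"rotation": [0,0,0]},
  {"claw": 0,"linear": [0.5,0,0],"rotation": [0,0,0]},
  {"claw": 0,"linear": [0,0,0],"rotation": [0,0,0]},
])

```text
time: 7.78
position: [0.6036, 0.2173, 0.0633]
tool_rot: [-0.022, 1.572, 0.031]
ft_force: [-0.6, -0.4, 0.1]
grip_width: 0.999
```

```bash
python3 -c "
from h import *
go([0,4,5],0,PILE)"
```

```text
pos [0.6036 0.2173 0.0633] y_tool ang 91.96 tiltxyz [-0.0012  0.0057 -1.    ] F [-0.6 -0.4  0.1] t 7.78 g 0.999
  frame pos mm [ 2.5  2.5 63.3]  shift [ 2.33  0.04 -0.1 ]  turn [-0.0015 -0.0007 -0.0036]
```

Emit:
play_rows([
  {"claw": 0,"linear": [0,0.05,-0.1],"rotation": [0,0,-0.004]},
  {"claw": 0,"linear": [0.6,0,0],"rotation": [0,0,0]},
  {"claw": 0,"linear": [0.6,0,0],"rotation": [0,0,0]},
  {"claw": 0,"linear": [0.5,0,0],"rotation": [0,0,0]},
  {"claw": 0,"linear": [0.3,0,0],"rotation": [0,0,0]},
  {"claw": 0,"linear": [0.1,0,0],"rotation": [0,0,0]},
  {"claw": 0,"linear": [0,0,0],"rotation": [0,0,0]},
])

```text
time: 8.37
position: [0.6002, 0.2182, 0.0042]
tool_rot: [-0.029, 1.572, 0.026]
ft_force: [-0.2, -0.9, 0.1]
grip_width: 0.999
```

```bash
python3 -c "
from h import *
go([0,4,5],0,PILE)"
```

```text
pos [0.6002 0.2182 0.0042] y_tool ang 92.0 tiltxyz [-0.0018 -0.0022 -1.    ] F [-0.2 -0.9  0.1] t 8.37 g 0.999
  frame pos mm [-0.8  3.6  4.2]  shift [-0.03  0.02  0.03]  turn [-0.0011 -0.0012  0.0014]
```

Emit:
play_rows([
  {"claw": 0,"linear": [-0.06,0,0.03],"rotation": [0,0,0]},
  {"claw": 0.3,"linear": [0,0,0],"rotation": [0,0,0]},
  {"claw": 0.4,"linear": [0,0,0],"rotation": [0,0,0]},
  {"claw": 1,"linear": [0,0,0],"rotation": [0,0,0]},
  {"claw": 1,"linear": [0,0,0],"rotation": [0,0,0]},
  {"claw": 1,"linear": [0,0,0],"rotation": [0,0,0]},
  {"claw": 1,"linear": [0,0,0],"rotation": [0,0,0]},
  {"claw": 1,"linear": [0,0,0],"rotation": [0,0,0]},
  {"claw": 1,"linear": [0,0,0],"rotation": [0,0,0]},
], newtons=35)

```text
time: 9.12
position: [0.6024, 0.2187, 0.0076]
tool_rot: [-0.028, 1.57, 0.026]
ft_force: [-0.2, -0.7, -0.1]
grip_width: 0.642
```

```bash
python3 -c "
from h import *
go([0,4,5],0,PILE)"
```

```text
pos [0.6024 0.2187 0.0076] y_tool ang 91.97 tiltxyz [ 9.0e-04 -1.3e-03 -1.0e+00] F [-0.2 -0.7 -0.1] t 9.12 g 0.642
  frame pos mm [1.3 4.  7.6]  shift [ 0.1   0.   -0.05]  turn [-0.0014  0.0005  0.0008]
```

The grip is on (55.9 mm), but the tool crept up to z 7.6. I'm regrasping lower so the pads cover all three panels.

Emit:
play_rows([
  {"claw": 0.2,"linear": [0,0,0],"rotation": [0,0,0]},
  {"claw": 0.2,"linear": [0,0,0],"rotation": [0,0,0]},
  {"claw": 0.2,"linear": [0.1,0,-0.05],"rotation": [0,0,0]},
  {"claw": 0.2,"linear": [0,0,0],"rotation": [0,0,0]},
])

```text
time: 9.45
position: [0.6013, 0.2187, 0.0052]
tool_rot: [-0.028, 1.569, 0.026]
ft_force: [0.2, 1.1, -0.9]
grip_width: 0.784
```

```bash
python3 -c "
from h import *
go([0,4,4.5],0,PILE)"
```

```text
pos [0.6013 0.2187 0.0052] y_tool ang 91.96 tiltxyz [ 0.0016 -0.0011 -1.    ] F [ 0.2  1.1 -0.9] t 9.45 g 0.784
  frame pos mm [0.3 4.  5.2]  shift [ 0.03  0.   -0.01]  turn [-0.0015  0.001   0.0008]
```

Emit:
play_rows([
  {"claw": 1,"linear": [0.02,0,0],"rotation": [0,0,0]},
  {"claw": 1,"linear": [0,0,0],"rotation": [0,0,0]},
  {"claw": 1,"linear": [0,0,0],"rotation": [0,0,0]},
  {"claw": 1,"linear": [0,0,0],"rotation": [0,0,0]},
  {"claw": 1,"linear": [0,0,0],"rotation": [0,0,0]},
  {"claw": 1,"linear": [0,0,0],"rotation": [0,0,0]},
])

```text
time: 9.95
position: [0.6014, 0.2187, 0.0046]
tool_rot: [-0.028, 1.569, 0.026]
ft_force: [-0.3, -0.0, 0.1]
grip_width: 0.641
```

```bash
python3 -c "
from h import *
go([0,4,4.5],0,PILE)"
```

```text
pos [0.6014 0.2187 0.0046] y_tool ang 91.97 tiltxyz [ 0.0017 -0.0011 -1.    ] F [-0.3 -0.   0.1] t 9.95 g 0.641
  frame pos mm [0.4 4.  4.6]  shift [ 0.   -0.   -0.01]  turn [-0.0015  0.0011  0.0007]
```

Emit:
play_rows([
  {"claw": 1,"linear": [-0.1,0,0],"rotation": [0,0,0]},
  {"claw": 1,"linear": [-0.3,0,0],"rotation": [0,0,0]},
  {"claw": 1,"linear": [-0.5,0,0],"rotation": [0,0,0]},
  {"claw": 1,"linear": [-0.7,0,0],"rotation": [0,0,0]},
  {"claw": 1,"linear": [-0.7,0,0],"rotation": [0,0,0]},
  {"claw": 1,"linear": [-0.7,0,0],"rotation": [0,0,0]},
  {"claw": 1,"linear": [-0.5,-0.2,0],"rotation": [0.02,0,0]},
  {"claw": 1,"linear": [-0.5,-0.4,0],"rotation": [0.03,0,0]},
  {"claw": 1,"linear": [-0.3,-0.6,0],"rotation": [0.03,0,0]},
  {"claw": 1,"linear": [-0.1,-0.7,0],"rotation": [0.03,0,0]},
])

```text
time: 10.78
position: [0.5964, 0.1732, 0.1242]
tool_rot: [0.115, 1.569, -0.113]
ft_force: [1.0, -0.1, -2.7]
grip_width: 0.642
```

```bash
python3 -c "
from h import *
go([0,30,110])"
```

```text
pos [0.5964 0.1732 0.1242] y_tool ang 81.69 tiltxyz [-0.0011  0.0014 -1.    ] F [ 1.  -0.1 -2.7] t 10.78 g 0.642
  frame pos mm [ -9.7 290.6 124.2]  shift [  0.56 -10.42   0.46]  turn [-0.0046 -0.0008 -0.0008]
```

Emit:
play_rows([
  {"claw": 1,"linear": [0,-0.8,0.04],"rotation": [-0.004,0,0]},
  {"claw": 1,"linear": [0,-0.9,0.04],"rotation": [0,0,0]},
  {"claw": 1,"linear": [0,-0.9,0.04],"rotation": [0,0,0]},
  {"claw": 1,"linear": [0,-0.9,0.04],"rotation": [0,0,0]},
  {"claw": 1,"linear": [0,-0.9,0.04],"rotation": [0,0,0]},
  {"claw": 1,"linear": [0,-0.9,0.04],"rotation": [0,0,0]},
  {"claw": 1,"linear": [0,-0.9,0.04],"rotation": [0,0,0]},
  {"claw": 1,"linear": [0,-0.8,0.04],"rotation": [0,0,0]},
  {"claw": 1,"linear": [0,-0.7,0.04],"rotation": [0,0,0]},
  {"claw": 1,"linear": [0,-0.5,0.04],"rotation": [0,0,0]},
])

```text
time: 11.62
position: [0.5677, -0.0605, 0.1287]
tool_rot: [0.138, 1.567, -0.152]
ft_force: [-0.0, -0.3, -2.2]
grip_width: 0.638
```

Emit:
play_rows([
  {"claw": 1,"linear": [0,-0.4,0],"rotation": [0,0,0.03]},
  {"claw": 1,"linear": [0,-0.3,0],"rotation": [0,0,0.04]},
  {"claw": 1,"linear": [0,-0.2,0],"rotation": [0,0,0.04]},
  {"claw": 1,"linear": [0,0,0],"rotation": [0,0,0.04]},
  {"claw": 1,"linear": [0,0,0],"rotation": [0,0,0.04]},
  {"claw": 1,"linear": [0,0,0],"rotation": [0,0,0.03]},
  {"claw": 1,"linear": [0,0,0],"rotation": [0,0,0]},
])

```text
time: 12.2
position: [0.5596, -0.0961, 0.1294]
tool_rot: [0.43, 1.511, 0.108]
ft_force: [0.1, -0.1, -2.1]
grip_width: 0.638
```

```bash
cat > plan.py <<'E'
from h import *
# TCP in box frame for pile lower -y corner A=(y,z) and tilt th; grasp 49 mm from A along pile, 3.4 mm below underside
def tcp(Ay,Az,th):
    t=np.radians(th); u=np.array([np.cos(t),np.sin(t)]); n=np.array([-np.sin(t),np.cos(t)])
    q=np.array([Ay,Az])+49*u-3.4*n; return [0,q[0],q[1]]
if __name__=='__main__':
    import sys; a=list(map(float,sys.argv[1:4])); print('target',np.round(tcp(*a),1)); go(tcp(*a),a[2])
E
python3 plan.py -25.5 40 20; python3 plan.py -25.5 12 20
python3 - <<'E'
from h import *
s=get_state(); a=get_image('wrist'); cv2.imwrite('pics/w3.png',cv2.resize(a,(800,600),interpolation=cv2.INTER_CUBIC))
E
```

```text
target [ 0.  21.7 53.6]
pos [ 0.5596 -0.0961  0.1294] y_tool ang 78.04 tiltxyz [ 0.0712  0.3316 -0.9407] F [ 0.1 -0.1 -2.1] t 12.2 g 0.638
  frame pos mm [ -9.1  18.8 129.4]  shift [ 2.9  -0.9   0.35]  turn [-0.0424  0.0159  0.002 ]
target [ 0.  21.7 25.6]
pos [ 0.5596 -0.0961  0.1294] y_tool ang 78.04 tiltxyz [ 0.0712  0.3316 -0.9407] F [ 0.1 -0.1 -2.1] t 12.2 g 0.638
  frame pos mm [ -9.1  18.8 129.4]  shift [ 3.96 -1.28  0.35]  turn [-0.0424  0.0159  0.002 ]
```

View pics/w3.png

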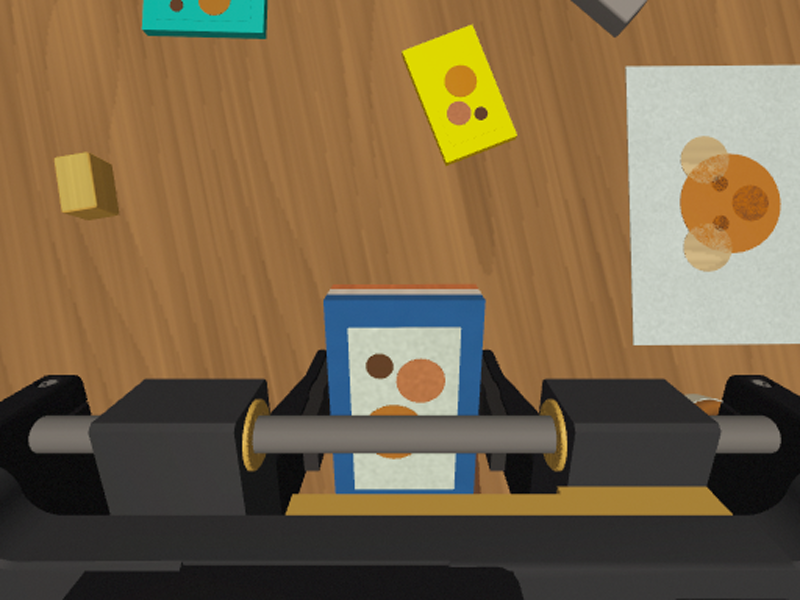

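The wrist view shows all three panels (blue, white, terracotta) in the grip, squared up, at (405,390). I'm correcting the yaw drift before lowering.

Emit:
play_rows([
  {"claw": 1,"linear": [0,0,0.2],"rotation": [-0.022,0.008,0.001]},
  {"claw": 1,"linear": [0,0,0.15],"rotation": [-0.022,0.008,0.001]},
  {"claw": 1,"linear": [0.5,-0.2,0],"rotation": [0,0,0]},
  {"claw": 1,"linear": [0.5,-0.2,0],"rotation": [0,0,0]},
  {"claw": 1,"linear": [0.5,-0.2,0],"rotation": [0,0,0]},
  {"claw": 1,"linear": [0,0,0],"rotation": [0,0,0]},
])

```text
time: 12.75
position: [0.5704, -0.095, 0.0869]
tool_rot: [0.36, 1.528, 0.175]
ft_force: [-0.7, -0.8, -1.7]
grip_width: 0.641
```

```bash
python3 plan.py -25.5 40 20
```

```text
target [ 0.  21.7 53.6]
pos [ 0.5704 -0.095   0.0869] y_tool ang 83.17 tiltxyz [ 0.0434  0.3333 -0.9418] F [-0.7 -0.8 -1.7] t 12.75 g 0.641
  frame pos mm [ 1.5 21.4 86.9]  shift [ 1.26 -0.43 -0.06]  turn [ 0.0112 -0.0018  0.004 ]
```

Emit:
play_rows([
  {"claw": 1,"linear": [0.35,-0.12,-0.05],"rotation": [0.011,-0.002,0.004]},
  {"claw": 1,"linear": [0.35,-0.12,0],"rotation": [0,0,0]},
  {"claw": 1,"linear": [0.35,-0.12,0],"rotation": [0,0,0]},
  {"claw": 1,"linear": [0.15,-0.05,0],"rotation": [0,0,0]},
  {"claw": 1,"linear": [0,0,0],"rotation": [0,0,0]},
])

```text
time: 13.17
position: [0.5682, -0.0912, 0.0503]
tool_rot: [0.38, 1.53, 0.169]
ft_force: [-0.2, 0.1, -1.5]
grip_width: 0.642
```

```bash
python3 plan.py -25.5 12 20;python3 - <<'E'
from h import *
a=get_image('scene'); cv2.imwrite('pics/s2.png',cv2.resize(a[120:250,120:290],(785,600),interpolation=cv2.INTER_CUBIC))
E
```

```text
target [ 0.  21.7 25.6]
pos [ 0.5682 -0.0912  0.0503] y_tool ang 82.18 tiltxyz [ 0.0438  0.341  -0.939 ] F [-0.2  0.1 -1.5] t 13.17 g 0.642
  frame pos mm [-1.2 24.9 50.3]  shift [ 0.89 -0.46  0.05]  turn [ 0.0008 -0.0022 -0.0012]
```

View pics/s2.png

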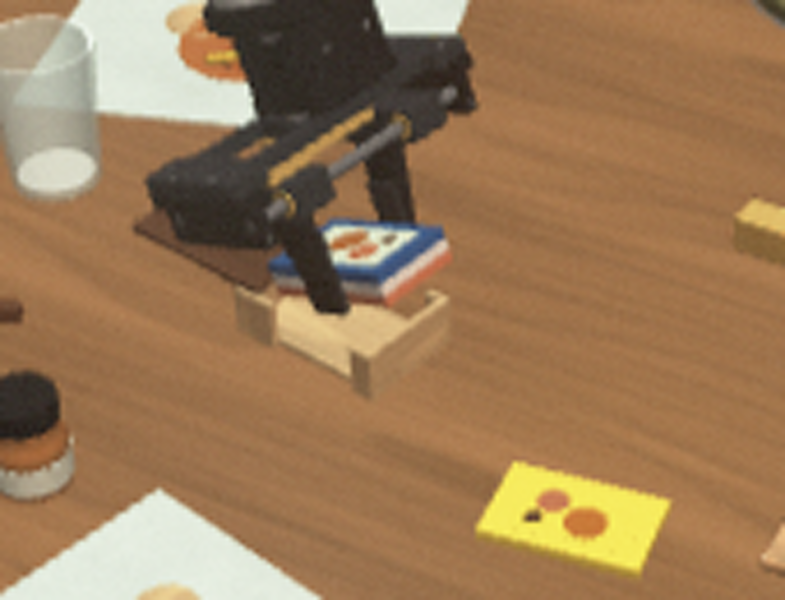

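The scene crop shows the pile tilted over the open box at (360,260), fingers over the gaps, cover fully back.

Emit:
play_rows([
  {"claw": 1,"linear": [0.2,-0.15,0.05],"rotation": [0,-0.002,-0.001]},
  {"claw": 1,"linear": [0.25,-0.12,0],"rotation": [0,0,0]},
  {"claw": 1,"linear": [0.25,-0.12,0],"rotation": [0,0,0]},
  {"claw": 1,"linear": [0.15,-0.06,0],"rotation": [0,0,0]},
  {"claw": 1,"linear": [0,0,0],"rotation": [0,0,0]},
])

```text
time: 13.63
position: [0.569, -0.0953, 0.0255]
tool_rot: [0.378, 1.527, 0.166]
ft_force: [-0.2, 0.1, -1.2]
grip_width: 0.64
```

```bash
python3 plan.py -25.5 12 20;python3 plan.py -38.7 7.2 20
```

```text
target [ 0.  21.7 25.6]
pos [ 0.569  -0.0953  0.0255] y_tool ang 82.18 tiltxyz [ 0.0471  0.3383 -0.9398] F [-0.2  0.1 -1.2] t 13.63 g 0.64
  frame pos mm [ 0.2 20.9 25.5]  shift [ 0.01  0.03 -0.01]  turn [0.0008 0.0001 0.0003]
target [ 0.   8.5 20.8]
pos [ 0.569  -0.0953  0.0255] y_tool ang 82.18 tiltxyz [ 0.0471  0.3383 -0.9398] F [-0.2  0.1 -1.2] t 13.63 g 0.64
  frame pos mm [ 0.2 20.9 25.5]  shift [ 0.01 -0.53 -0.01]  turn [0.0008 0.0001 0.0003]
```

Emit:
play_rows([
  {"claw": 1,"linear": [0,-0.13,0],"rotation": [0,0,0]},
  {"claw": 1,"linear": [0,-0.13,0],"rotation": [0,0,0]},
  {"claw": 1,"linear": [0,-0.13,0],"rotation": [0,0,0]},
  {"claw": 1,"linear": [0,-0.12,0],"rotation": [0,0,0]},
  {"claw": 1,"linear": [0,0,0],"rotation": [0,0,0]},
])

```text
time: 14.05
position: [0.5675, -0.1084, 0.0208]
tool_rot: [0.378, 1.526, 0.166]
ft_force: [-1.0, -0.8, -1.3]
grip_width: 0.639
```

```bash
python3 plan.py -38.7 7.2 20;python3 plan.py -40.7 6.8 15; python3 plan.py -42.5 6.5 10;python3 plan.py -44 6.2 5;python3 plan.py -45 5.5 0
```

```text
target [ 0.   8.5 20.8]
pos [ 0.5675 -0.1084  0.0208] y_tool ang 82.17 tiltxyz [ 0.0474  0.3386 -0.9397] F [-1.  -0.8 -1.3] t 14.05 g 0.639
  frame pos mm [ 0.5  7.7 20.8]  shift [ 0.01  0.03 -0.02]  turn [0.0007 0.0003 0.0001]
target [ 0.   7.5 16.2]
pos [ 0.5675 -0.1084  0.0208] y_tool ang 82.17 tiltxyz [ 0.0474  0.3386 -0.9397] F [-1.  -0.8 -1.3] t 14.05 g 0.639
  frame pos mm [ 0.5  7.7 20.8]  shift [ 0.17 -0.07 -0.02]  turn [ 0.0007  0.0003 -0.0555]
target [ 0.   6.3 11.7]
pos [ 0.5675 -0.1084  0.0208] y_tool ang 82.17 tiltxyz [ 0.0474  0.3386 -0.9397] F [-1.  -0.8 -1.3] t 14.05 g 0.639
  frame pos mm [ 0.5  7.7 20.8]  shift [ 0.32 -0.18 -0.02]  turn [ 0.0007  0.0003 -0.111 ]
target [0.  5.1 7.1]
pos [ 0.5675 -0.1084  0.0208] y_tool ang 82.17 tiltxyz [ 0.0474  0.3386 -0.9397] F [-1.  -0.8 -1.3] t 14.05 g 0.639
  frame pos mm [ 0.5  7.7 20.8]  shift [ 0.48 -0.28 -0.02]  turn [ 0.0007  0.0004 -0.1666]
target [0.  4.  2.1]
pos [ 0.5675 -0.1084  0.0208] y_tool ang 82.17 tiltxyz [ 0.0474  0.3386 -0.9397] F [-1.  -0.8 -1.3] t 14.05 g 0.639
  frame pos mm [ 0.5  7.7 20.8]  shift [ 0.65 -0.39 -0.02]  turn [ 0.0007  0.0004 -0.2221]
```

Emit:
play_rows([
  {"claw": 1,"linear": [0.085,-0.02,-0.02],"rotation": [0,0,-0.028]},
  {"claw": 1,"linear": [0.085,-0.03,0],"rotation": [0,0,-0.028]},
  {"claw": 1,"linear": [0,0,0],"rotation": [0,0,0]},
])

```text
time: 14.3
position: [0.5677, -0.1083, 0.0166]
tool_rot: [0.313, 1.539, 0.095]
ft_force: [-1.3, 1.4, -1.6]
grip_width: 0.636
```

```bash
python3 plan.py -40.5 6.8 15; python3 plan.py -42.5 6.5 10
```

```text
target [ 0.   7.7 16.2]
pos [ 0.5677 -0.1083  0.0166] y_tool ang 81.98 tiltxyz [ 0.0375  0.2553 -0.9661] F [-1.3  1.4 -1.6] t 14.3 g 0.636
  frame pos mm [ 0.7  7.9 16.6]  shift [ 0.01 -0.01 -0.03]  turn [-0.0013  0.0013  0.0005]
target [ 0.   6.3 11.7]
pos [ 0.5677 -0.1083  0.0166] y_tool ang 81.98 tiltxyz [ 0.0375  0.2553 -0.9661] F [-1.3  1.4 -1.6] t 14.3 g 0.636
  frame pos mm [ 0.7  7.9 16.6]  shift [ 0.17 -0.11 -0.03]  turn [-0.0014  0.0012 -0.055 ]
```

Emit:
play_rows([
  {"claw": 1,"linear": [0.085,-0.05,-0.03],"rotation": [-0.001,0.001,-0.028]},
  {"claw": 1,"linear": [0.085,-0.06,0],"rotation": [0,0,-0.028]},
  {"claw": 1,"linear": [0,0,0],"rotation": [0,0,0]},
])

```text
time: 14.55
position: [0.5675, -0.1095, 0.0124]
tool_rot: [0.244, 1.55, 0.027]
ft_force: [-0.9, 2.0, -1.2]
grip_width: 0.646
```

```bash
python3 plan.py -42.5 6.5 10; python3 plan.py -44 6.2 5
```

```text
target [ 0.   6.3 11.7]
pos [ 0.5675 -0.1095  0.0124] y_tool ang 82.04 tiltxyz [ 0.0254  0.1707 -0.985 ] F [-0.9  2.  -1.2] t 14.55 g 0.646
  frame pos mm [ 0.6  6.6 12.4]  shift [ 0.03 -0.02 -0.03]  turn [-0.0006  0.0011  0.0007]
target [0.  5.1 7.1]
pos [ 0.5675 -0.1095  0.0124] y_tool ang 82.04 tiltxyz [ 0.0254  0.1707 -0.985 ] F [-0.9  2.  -1.2] t 14.55 g 0.646
  frame pos mm [ 0.6  6.6 12.4]  shift [ 0.2  -0.1  -0.03]  turn [-0.0007  0.001  -0.0549]
```

Emit:
play_rows([
  {"claw": 1,"linear": [0.1,-0.03,-0.03],"rotation": [-0.001,0.001,-0.028]},
  {"claw": 1,"linear": [0.1,-0.03,-0.02],"rotation": [0,0,-0.028]},
  {"claw": 1,"linear": [0,0,0],"rotation": [0,0,0]},
])

```text
time: 14.8
position: [0.5673, -0.1108, 0.0077]
tool_rot: [0.178, 1.559, -0.04]
ft_force: [-0.7, 2.3, -1.7]
grip_width: 0.642
```

```bash
python3 plan.py -44 6.2 5; python3 plan.py -45 5.3 0
```

```text
target [0.  5.1 7.1]
pos [ 0.5673 -0.1108  0.0077] y_tool ang 82.04 tiltxyz [ 0.014   0.0866 -0.9961] F [-0.7  2.3 -1.7] t 14.8 g 0.642
  frame pos mm [0.6 5.3 7.7]  shift [ 0.03 -0.01 -0.02]  turn [-0.0007  0.0012 -0.0004]
target [0.  4.  1.9]
pos [ 0.5673 -0.1108  0.0077] y_tool ang 82.04 tiltxyz [ 0.014   0.0866 -0.9961] F [-0.7  2.3 -1.7] t 14.8 g 0.642
  frame pos mm [0.6 5.3 7.7]  shift [ 0.23 -0.07 -0.02]  turn [-0.0007  0.0012 -0.0559]
```

Emit:
play_rows([
  {"claw": 1,"linear": [0.1,-0.02,-0.02],"rotation": [-0.001,0.001,-0.028]},
  {"claw": 1,"linear": [0.1,-0.02,0],"rotation": [0,0,-0.028]},
  {"claw": 1,"linear": [0,0,0],"rotation": [0,0,0]},
])

```text
time: 15.05
position: [0.5671, -0.1129, 0.0061]
tool_rot: [0.114, 1.569, -0.11]
ft_force: [-1.1, 0.4, -2.8]
grip_width: 0.642
```

```bash
python3 plan.py -45 5 0
```

```text
target [0.  4.  1.6]
pos [ 0.5671 -0.1129  0.0061] y_tool ang 81.83 tiltxyz [-0.0012  0.0031 -1.    ] F [-1.1  0.4 -2.8] t 15.05 g 0.642
  frame pos mm [0.7 3.3 6.1]  shift [ 0.18  0.03 -0.03]  turn [-0.003  -0.0011 -0.0018]
```

Emit:
play_rows([
  {"claw": 1,"linear": [0.06,0.03,-0.03],"rotation": [-0.003,-0.001,-0.002]},
  {"claw": 1,"linear": [0.06,0,0],"rotation": [0,0,0]},
  {"claw": 1,"linear": [0.04,0,0],"rotation": [0,0,0]},
  {"claw": 1,"linear": [0,0,0],"rotation": [0,0,0]},
])

```text
time: 15.38
position: [0.567, -0.1133, 0.0057]
tool_rot: [0.116, 1.568, -0.106]
ft_force: [-0.0, 1.4, -1.2]
grip_width: 0.641
```

```bash
python3 plan.py -45 5 0
```

```text
target [0.  4.  1.6]
pos [ 0.567  -0.1133  0.0057] y_tool ang 81.91 tiltxyz [-0.      0.0061 -1.    ] F [-0.   1.4 -1.2] t 15.38 g 0.641
  frame pos mm [0.6 2.9 5.7]  shift [ 0.16  0.04 -0.03]  turn [-0.0021 -0.0006 -0.0038]
```

Emit:
play_rows([
  {"claw": 1,"linear": [0.14,0.03,-0.03],"rotation": [-0.002,0,-0.003]},
  {"claw": 1,"linear": [0,0,0],"rotation": [0,0,0]},
])

```text
time: 15.55
position: [0.567, -0.1138, 0.0058]
tool_rot: [0.114, 1.569, -0.109]
ft_force: [-2.6, 1.7, -2.2]
grip_width: 0.639
```

```bash
python3 plan.py -45 5 0
```

```text
target [0.  4.  1.6]
pos [ 0.567  -0.1138  0.0058] y_tool ang 81.87 tiltxyz [-7.0e-04  2.7e-03 -1.0e+00] F [-2.6  1.7 -2.2] t 15.55 g 0.639
  frame pos mm [0.7 2.4 5.8]  shift [ 0.17  0.07 -0.03]  turn [-0.0026 -0.0007 -0.0016]
```

Run:
```python
from h import *
a=get_image('scene'); w=get_image('wrist')
A=cv2.resize(a[150:230,140:247],(800,600),interpolation=cv2.INTER_CUBIC)
A=cv2.resize(A[:,:],(500,374)); W=cv2.resize(w[170:330,180:340],(300,300),interpolation=cv2.INTER_CUBIC)
c=np.zeros((600,800,3),np.uint8)
A=cv2.resize(a[155:225,150:250],(800,560),interpolation=cv2.INTER_CUBIC)
cv2.imwrite('pics/s3.png',A); cv2.imwrite('pics/w4_raw.png',w)
```

```text
(no output)
```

View pics/s3.png

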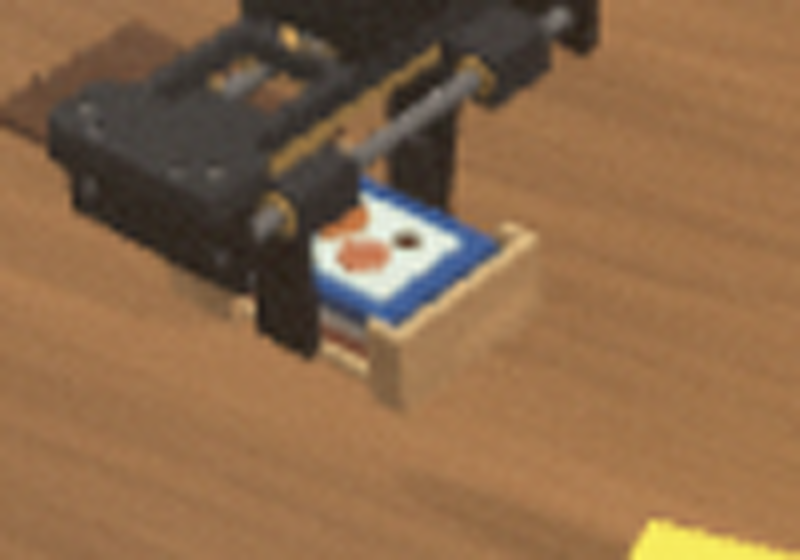

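The scene crop shows the pile in the box at (390,270), almost down, with white and terracotta edges visible at (345,335). I'll probe downward and read the force without a hold row.

Emit:
play_rows([
  {"claw": 1,"linear": [0.15,0.06,-0.03],"rotation": [0,0,0]},
])

```text
time: 15.73
position: [0.5671, -0.114, 0.0048]
tool_rot: [0.114, 1.568, -0.112]
ft_force: [-12.3, -0.3, 47.3]
grip_width: 0.639
```

Emit:
play_rows([
  {"claw": 1,"linear": [0.15,0.06,0],"rotation": [0,0,0]},
])

```text
time: 15.82
position: [0.5671, -0.1141, 0.0049]
tool_rot: [0.113, 1.57, -0.115]
ft_force: [-14.6, 1.0, 36.7]
grip_width: 0.642
```

```bash
python3 plan.py -45 5 0
python3 - <<'E'
from h import *
print(get_state()['torque'], get_state()['ft_force'], calibration('wrist').keys())
v=get_state(); w=cv2.imread('pics/w4_raw.png')
cv2.imwrite('pics/w4c.png',cv2.resize(w[150:330,180:340],(533,600),interpolation=cv2.INTER_CUBIC))
E
```

```text
target [0.  4.  1.6]
pos [ 0.5671 -0.1141  0.0049] y_tool ang 81.68 tiltxyz [-0.0026 -0.0012 -1.    ] F [-14.6   1.   36.7] t 15.82 g 0.642
  frame pos mm [0.9 2.1 4.9]  shift [ 0.13  0.08 -0.04]  turn [-0.0047 -0.0015  0.001 ]
[ 0.27407237  4.09328192 -0.05993198] [-14.59257208   1.01182715  36.72169362] dict_keys(['fx', 'fy', 'cx', 'cy', 'hand_eye'])
```

View pics/w4c.png

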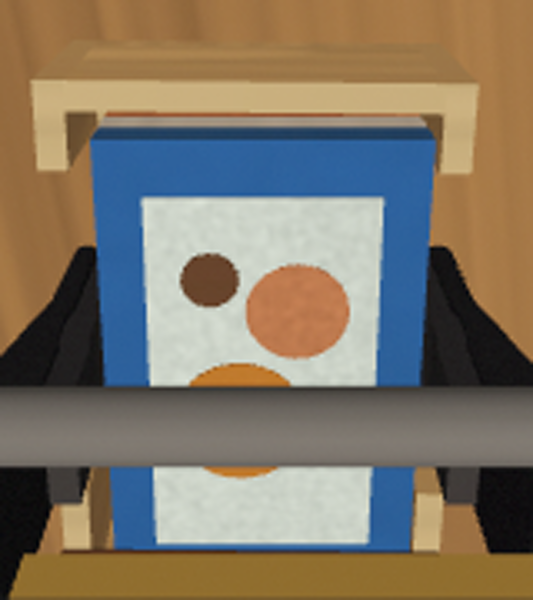

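Run:
```python
from h import *
s=get_state(); s['position']=np.array([.567,-.1138,.0058]); s['tool_rot']=np.array([.114,1.569,-.109])
K,A,o=cam('wrist',s); f=K[0,0]
def pt(x0,x1,row,w,n):
    u=np.array([((x0+x1)/2+.5)/3.3333-.5+180,(row+.5)/3.3333-.5+150]); d=f*w/((x1-x0)/3.3333)
    p=o*1000+A@(np.linalg.inv(K)@np.r_[u,1])*d; print(n,'world',p.round(1),'box',(B.T@(p-O*1000)).round(1))
pt(33,477,82,70,'wall top y=53')
pt(93,435,139,56,'top panel +y end'); pt(104,428,300,56,'mid'); pt(115.5,412,545,56,'low part')
# assuming planes
for n,x,r,z in [('blue L',93,139,.030),('blue R',435,139,.030),('wall L',33,82,.032),('wall R',477,82,.032),('gap end L',35,172,.032),('gap end R',472,174,.032),('-y gap L top',62,495,.032),('-y gap L',90,492,.032),('blue -y vis L',116,545,.030)]:
    p=ray('wrist',[[(x+.5)/3.3333-.5+180,(r+.5)/3.3333-.5+150]],z,s)[0]; print(n,(B.T@(p-O)*1000).round(1))
```

```text
wall top y=53 world [573.2 -63.7  31.4] box [-0.1 52.8 31.4]
top panel +y end world [573.2 -74.   29. ] box [ 1.3 42.6 29. ]
mid world [ 569.4 -102.7   29.6] box [ 1.6 13.6 29.6]
low part world [ 561.9 -153.    30.8] box [  1.  -37.2  30.8]
blue L [-26.5  43.   30. ]
blue R [29.1 42.8 30. ]
wall L [-34.9  53.   32. ]
wall R [34.8 52.8 32. ]
gap end L [-35.8  38.   32. ]
gap end R [35.  37.5 32. ]
-y gap L top [-35.9 -24.8  32. ]
-y gap L [-30.8 -24.2  32. ]
blue -y vis L [-27.  -37.9  30. ]
```

The box pose and the pile (level, underside about 8.5 mm) both check out. The blockage is the fingertips landing on the box floor at z = 5: the floor is ±30 mm wide and the pads sit at ±28. So the pile is about 3 mm off the floor inside the box. I'll unload, centre it and release for that small drop.

Emit:
play_rows([
  {"claw": 1,"linear": [-0.03,0.06,-0.05],"rotation": [-0.004,-0.001,0.001]},
  {"claw": 1,"linear": [0,0,0],"rotation": [0,0,0]},
])

```text
time: 15.98
position: [0.5669, -0.1141, 0.0073]
tool_rot: [0.11, 1.567, -0.11]
ft_force: [-0.4, 1.1, -2.1]
grip_width: 0.641
```

```bash
python3 plan.py -45 9 0
```

```text
target [0.  4.  5.6]
pos [ 0.5669 -0.1141  0.0073] y_tool ang 81.96 tiltxyz [ 1.1e-03 -4.0e-04 -1.0e+00] F [-0.4  1.1 -2.1] t 15.98 g 0.641
  frame pos mm [0.6 2.  7.3]  shift [ 0.07  0.08 -0.02]  turn [-0.0015  0.0007  0.0002]
```

Emit:
play_rows([
  {"claw": 1,"linear": [0.06,0.08,-0.06],"rotation": [0,0,0]},
  {"claw": 1,"linear": [0,0,0],"rotation": [0,0,0]},
])

```text
time: 16.15
position: [0.5663, -0.1132, 0.0054]
tool_rot: [0.111, 1.565, -0.111]
ft_force: [-2.1, 2.8, 6.2]
grip_width: 0.641
```

```bash
python3 plan.py -45 9 0
```

```text
target [0.  4.  5.6]
pos [ 0.5663 -0.1132  0.0054] y_tool ang 81.87 tiltxyz [ 2.9e-03 -3.0e-04 -1.0e+00] F [-2.1  2.8  6.2] t 16.15 g 0.641
  frame pos mm [-0.1  2.8  5.4]  shift [-0.01  0.05  0.  ]  turn [-0.0026  0.0019 -0.0001]
```

Centred and just at the floor. Releasing.

Emit:
play_rows([
  {"claw": 0.25,"linear": [0,0,0],"rotation": [0,0,0]},
  {"claw": 0.15,"linear": [0,0,0],"rotation": [0,0,0]},
  {"claw": 0.15,"linear": [0,0,0],"rotation": [0,0,0]},
  {"claw": 0.15,"linear": [0,0,0],"rotation": [0,0,0]},
  {"claw": 0.15,"linear": [-0.2,0,0],"rotation": [0,0,0]},
  {"claw": 0.15,"linear": [-0.4,0,0],"rotation": [0,0,0]},
  {"claw": 0.15,"linear": [-0.8,0,0],"rotation": [0,0,0]},
  {"claw": 0.15,"linear": [-0.9,0,0],"rotation": [0,0,0]},
  {"claw": 0.15,"linear": [-0.9,0,0],"rotation": [0,0,0]},
  {"claw": 0.15,"linear": [0,0,0],"rotation": [0,0,0]},
])

```text
time: 16.98
position: [0.5649, -0.1134, 0.0868]
tool_rot: [0.114, 1.568, -0.109]
ft_force: [0.8, -0.2, 1.3]
grip_width: 0.851
```

Run:
```python
from h import *
go([0,-110,46])
s=get_state(); w=get_image('wrist'); a=get_image('scene'); cv2.imwrite('pics/w5_raw.png',w); np.save('w5.npy',np.r_[s['position'],s['tool_rot']])
W=cv2.resize(w[165:315,210:310],(400,600),interpolation=cv2.INTER_CUBIC)
A=cv2.resize(a[160:220,170:210+15],(400,436),interpolation=cv2.INTER_CUBIC)
c=np.zeros((600,800,3),np.uint8); c[:,:400]=W; c[:436,400:]=A; cv2.imwrite('pics/c5.png',c)
```

```text
pos [ 0.5649 -0.1134  0.0868] y_tool ang 81.87 tiltxyz [ 3.0e-04  3.5e-03 -1.0e+00] F [ 0.8 -0.2  1.3] t 16.98 g 0.851
  frame pos mm [-1.5  2.5 86.8]  shift [ 1.62 -4.5   0.08]  turn [-0.0025 -0.0002 -0.0023]
```

View pics/c5.png

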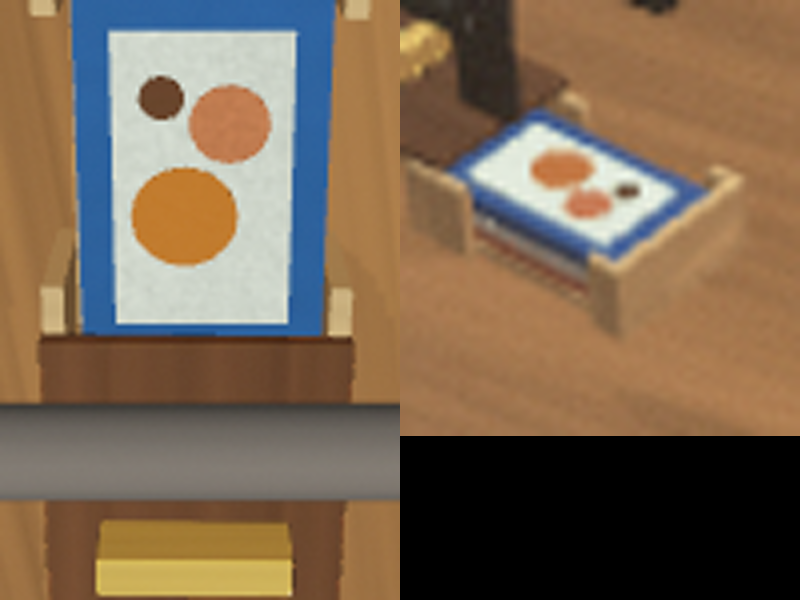

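Last views: the pile is in the box, three layers in order (scene crop at (560,250)), with the -y end under the cover. I'll check flatness by its widths and move round behind the strip.

Run:
```python
from h import *
v=np.load('w5.npy'); s={'position':v[:3],'tool_rot':v[3:]}; w=cv2.imread('pics/w5_raw.png'); hsv=cv2.cvtColor(w,cv2.COLOR_BGR2HSV)
K,A,o=cam('wrist',s)
for row in (155,160,165,170,180,200,220,235,243):
    m=np.where((hsv[row,200:320,0]>100)&(hsv[row,200:320,0]<130)&(hsv[row,200:320,1]>90))[0]+200
    # subpixel edges on the hue-independent B-R difference
    d=w[row].astype(float)[:,0]-w[row].astype(float)[:,2]; 
    def sub(i,st):  # crossing of 10
        j=i-st; return i-st*(d[i]-10)/(d[i]-d[j]) if d[j]<10 else i
    x0,x1=sub(m[0],1),sub(m[-1],-1); D=K[0,0]*56/(x1-x0)
    p=o*1000+A@(np.linalg.inv(K)@np.r_[(x0+x1)/2,row,1])*D; print(row,round(x0,1),round(x1,1),(B.T@(p-O*1000)).round(1))
```

```text
Traceback (most recent call last):
IndexError: index 0 is out of bounds for axis 0 with size 0
```

Emit:
play_rows([
  {"claw": 1,"linear": [0,-0.6,0.06],"rotation": [0,0,0]},
  {"claw": 1,"linear": [0,-0.8,0],"rotation": [0,0,0]},
  {"claw": 1,"linear": [0,-0.8,0],"rotation": [0,0,0]},
  {"claw": 1,"linear": [0,-0.8,0],"rotation": [0,0,0]},
  {"claw": 1,"linear": [0,-0.8,0],"rotation": [0,0,0]},
  {"claw": 1,"linear": [0,-0.7,0],"rotation": [0,0,0]},
  {"claw": 1,"linear": [0,0,0],"rotation": [0,0,0]},
  {"claw": 1,"linear": [0,0,0],"rotation": [0,0,0]},
])

```text
time: 17.75
position: [0.5408, -0.2251, 0.0738]
tool_rot: [0.116, 1.588, -0.1]
ft_force: [0.3, 0.3, 0.3]
grip_width: 0.329
```

```bash
python3 -c "
from h import *
go([0,-113,47])"
```

```text
pos [ 0.5408 -0.2251  0.0738] y_tool ang 82.14 tiltxyz [-0.0195  0.0114 -0.9997] F [0.3 0.3 0.3] t 17.75 g 0.329
  frame pos mm [ -10.  -111.6   73.8]  shift [ 1.06 -0.07  0.42]  turn [ 0.0005 -0.0133 -0.0055]
```

Run:
```python
from h import *
v=np.load('w5.npy'); s={'position':v[:3],'tool_rot':v[3:]}; w=cv2.imread('pics/w5_raw.png'); hsv=cv2.cvtColor(w,cv2.COLOR_BGR2HSV)
K,A,o=cam('wrist',s)
for row in (162,166,170,180,200,220,235,243):
    d=w[row].astype(float)[:,0]-w[row].astype(float)[:,2]; i=np.where(d[200:320]>30)[0]+200
    if len(i)<5: continue
    a,b=i[0],i[-1]; x0=a-(d[a]-20)/(d[a]-d[a-1]); x1=b+(d[b]-20)/(d[b]-d[b+1]); D=K[0,0]*56/(x1-x0)
    p=o*1000+A@(np.linalg.inv(K)@np.r_[(x0+x1)/2,row,1])*D; print(row,round(x0,1),round(x1,1),(B.T@(p-O*1000)).round(1))
```

```text
162 227.0 293.5 [ 0.4 42.5 26.8]
166 227.4 293.3 [ 0.4 38.9 25.7]
170 227.4 292.9 [ 0.3 35.3 25.3]
180 227.8 292.6 [ 0.3 26.6 25.7]
200 228.4 291.6 [ 0.1  8.1 25.2]
220 229.1 290.9 [  0.1 -11.   25.4]
235 229.5 290.5 [  0.1 -25.3  26.9]
243 229.7 290.1 [ -0.  -33.6  26.8]
```

Emit:
play_rows([
  {"claw": 1,"linear": [0,-0.05,0.2],"rotation": [0,-0.013,-0.005]},
  {"claw": 1,"linear": [0,0,0.2],"rotation": [0,0,0]},
  {"claw": 1,"linear": [0.2,0,0],"rotation": [0,0,0]},
  {"claw": 1,"linear": [0.3,0,0],"rotation": [0,0,0]},
  {"claw": 1,"linear": [0.3,0,0],"rotation": [0,0,0]},
  {"claw": 1,"linear": [0,0,0],"rotation": [0,0,0]},
])

```text
time: 18.25
position: [0.5515, -0.2215, 0.05]
tool_rot: [0.105, 1.569, -0.1]
ft_force: [-0.7, 0.5, -0.4]
grip_width: 0.01
```

```bash
python3 -c "
from h import *
go([0,-16,47])"
```

```text
pos [ 0.5515 -0.2215  0.05  ] y_tool ang 82.54 tiltxyz [-6.0e-04  3.4e-03 -1.0e+00] F [-0.7  0.5 -0.4] t 18.25 g 0.01
  frame pos mm [   0.2 -106.5   50. ]  shift [0.13 3.62 0.02]  turn [ 0.0049 -0.0007 -0.0021]
```

The pile top reads z = 25.2–26.9 over its whole length (26 expected), so it is flat. Closing the cover.

Emit:
play_rows([
  {"claw": 1,"linear": [0.18,0,0],"rotation": [0.004,0,0]},
  {"claw": 1,"linear": [0.03,0.2,0],"rotation": [0,0,0]},
  {"claw": 1,"linear": [0,0.4,0],"rotation": [0,0,0]},
  {"claw": 1,"linear": [0,0.4,0],"rotation": [0,0,0]},
  {"claw": 1,"linear": [0,0.4,0],"rotation": [0,0,0]},
  {"claw": 1,"linear": [0,0.4,0],"rotation": [0,0,0]},
])

```text
time: 18.75
position: [0.5575, -0.1764, 0.0434]
tool_rot: [0.111, 1.569, -0.11]
ft_force: [0.3, -1.6, -1.1]
grip_width: 0.006
```

```bash
python3 -c "
from h import *
go([0,-16,46])"
```

```text
pos [ 0.5575 -0.1764  0.0434] y_tool ang 81.94 tiltxyz [-1.4e-03  8.0e-04 -1.0e+00] F [ 0.3 -1.6 -1.1] t 18.75 g 0.006
  frame pos mm [ -0.1 -61.   43.4]  shift [-0.1  1.8 -0. ]  turn [-0.0018 -0.0009 -0.0004]
```

Emit:
play_rows([
  {"claw": 1,"linear": [-0.06,0.35,0],"rotation": [0,0,0]},
  {"claw": 1,"linear": [-0.02,0.4,0],"rotation": [0,0,0]},
  {"claw": 1,"linear": [0,0.4,0],"rotation": [0,0,0]},
  {"claw": 1,"linear": [0,0.3,0],"rotation": [0,0,0]},
  {"claw": 1,"linear": [0,0.15,0],"rotation": [0,0,0]},
  {"claw": 1,"linear": [0,0.1,0],"rotation": [0,0,0]},
])

```text
time: 19.25
position: [0.5636, -0.1314, 0.0463]
tool_rot: [0.101, 1.57, -0.113]
ft_force: [0.1, -10.2, -1.8]
grip_width: 0.005
```

```bash
python3 -c "
from h import *
go([0,-16,46])"
```

```text
pos [ 0.5636 -0.1314  0.0463] y_tool ang 82.18 tiltxyz [-0.002  -0.0074 -1.    ] F [  0.1 -10.2  -1.8] t 19.25 g 0.005
  frame pos mm [ -0.3 -15.6  46.3]  shift [ 0.01 -0.01  0.01]  turn [ 0.0009 -0.0006  0.0049]
```

Emit:
play_rows([
  {"claw": 1,"linear": [0,0.12,0],"rotation": [0,0,0]},
  {"claw": 1,"linear": [0,0.12,0],"rotation": [0,0,0]},
])

```text
time: 19.42
position: [0.5635, -0.1316, 0.0464]
tool_rot: [0.097, 1.57, -0.123]
ft_force: [-0.5, -7.6, -1.5]
grip_width: 0.006
```

Emit:
play_rows([
  {"claw": 1,"linear": [0,-0.2,0],"rotation": [0,0,0]},
  {"claw": 1,"linear": [0,-0.2,0],"rotation": [0,0,0]},
  {"claw": 1,"linear": [-0.5,0,0],"rotation": [0,0,0]},
  {"claw": 1,"linear": [-1,0,0],"rotation": [0,0,0]},
  {"claw": 1,"linear": [-1,0,0],"rotation": [0,0,0]},
  {"claw": 1,"linear": [-1,0,0],"rotation": [0,0,0]},
  {"claw": 1,"linear": [-1,0,0],"rotation": [0,0,0]},
  {"claw": 1,"linear": [-1,0,0],"rotation": [0,0,0]},
  {"claw": 1,"linear": [-0.5,0,0],"rotation": [0,0,0]},
  {"claw": 1,"linear": [0,0,0],"rotation": [0,0,0]},
])

```text
time: 20.25
position: [0.5627, -0.132, 0.2088]
tool_rot: [0.1, 1.57, -0.111]
ft_force: [0.5, 0.4, -0.3]
grip_width: 0.005
```

Run:
```python
from h import *
show(); b=get_image('scene'); a=get_image('top'); cv2.imwrite('pics/end_scene.png',cv2.resize(b,(800,600),interpolation=cv2.INTER_CUBIC)); cv2.imwrite('pics/end_top_raw.png',a)
a0=cv2.imread('pics/scene_raw.png'); g=(cv2.absdiff(a0,b).max(2)>45).astype(np.uint8)
n,l,st,c=cv2.connectedComponentsWithStats(g); print([(st[i].tolist(),c[i].round().tolist()) for i in range(1,n) if st[i][4]>25])
```

```text
pos [ 0.5627 -0.132   0.2088] y_tool ang 82.3 tiltxyz [-0.0027 -0.0064 -1.    ] F [ 0.5  0.4 -0.3] t 20.25 g 0.005
[([89, 0, 64, 42, 1048], [124.0, 13.0]), ([141, 0, 78, 127, 4627], [179.0, 63.0]), ([295, 32, 7, 37, 167], [297.0, 48.0]), ([300, 58, 9, 8, 45], [305.0, 61.0]), ([179, 169, 13, 12, 75], [186.0, 174.0]), ([163, 170, 18, 11, 92], [171.0, 175.0]), ([187, 173, 14, 12, 82], [193.0, 178.0]), ([180, 186, 29, 15, 207], [193.0, 192.0]), ([279, 222, 44, 29, 689], [301.0, 236.0])]
```

View pics/end_scene.png

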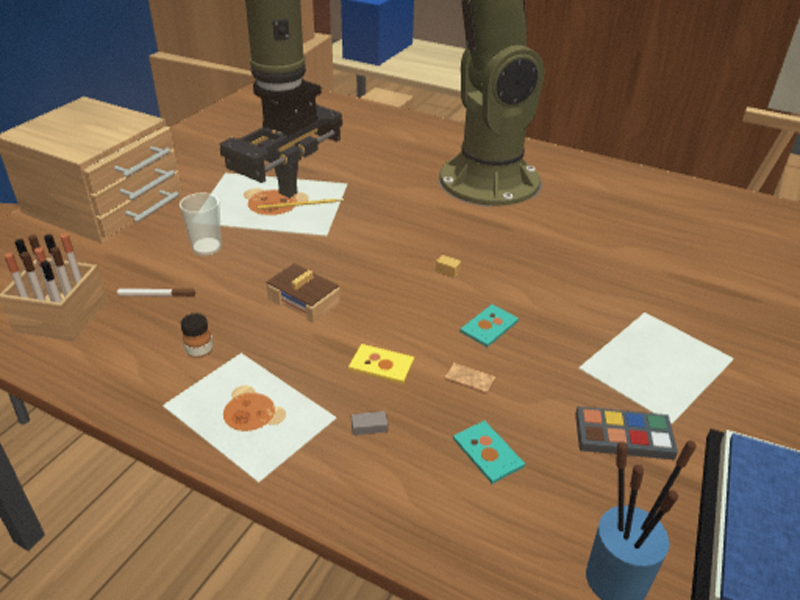

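The cover is fully shut over the box at (303,290), with the pile's edges visible in the gap. The cork pad at (470,377) is empty. Only the arm, cover, box and pile areas changed, so nothing else on the table moved. Handing in.

```bash
python3 -c "
from bench import close_job
print(close_job())"
```

```text
the job is handed in; nothing more can be done
None
```

The three panels are in the box as one pile, in the same order, and the cover is shut. I handed the job in at about 20 s of the 64 s.

- **Opening:** I pushed the cover by its strip to the open stop, where it held against a 5.6 N push.
- **Lowering:** I carried the pile in one grip of about 56 mm, tilted it 20° with the -y end in under the cover, then turned it level inside the box.
- **Closing:** I pushed the strip back to the shut stop, where it held at 8–10 N, then lifted the arm clear.

**What did not go to plan:**
- The first grasp ended too high, so I regripped lower before lifting.
- The fingertips landed on the box floor while the pile was still about 3 mm up, because the floor reaches slightly under the pads. That gave a wrist force of up to 47 N, below the 120 N limit. I then raised the arm a little, centred the pile and let it drop about 3 mm.

**Last checks:**
- Before the cover was shut, the top panel read 25.2–26.9 mm high along its visible length (26 mm expected when flat), with x within 0.5 mm of the box's centre line. I did not measure the panels again after shutting the cover.
- The last camera picture shows the cover shut and the cork pad empty. Comparing it with the first picture, the other things on the table had not moved.

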